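# Sort left-over table fittings back into their stock bins

## Task

Put the five left-over fittings lying about the bench back into stock: both castors, both levelling feet and the drawer knob each go into the bin that already holds their own kind, whatever their colour. Stand each one upright on the floor of the empty front bay, the same way up as the stock behind it and nothing stacked, and leave the tape measure and the cork sanding block where they are.

Things in the scene. Friction and masses are not known exactly. Their poses are not given: they have to be found in the camera images.
- castor_black: swivel castor with black wheel, standing wheel up on its plate, 0.1 kg, 53 mm tall, rigid (nothing turns). Origin: centre of the plate's underside, z up. Steel plate 42 x 42 x 3 mm. Wheel 40 dia, 18 wide, axle along y, centre at x +8, z 33 mm; fork cheeks 27 mm wide outside (y), x -4 to +16, z 10 to 40 mm. Grip across the fork (y, 27 mm) or the tread (x, 40 mm)
- castor_grey: swivel castor with grey (white hub) wheel, standing wheel up on its plate, 0.1 kg, 53 mm tall, rigid (nothing turns). Origin: centre of the plate's underside, z up. Steel plate 42 x 42 x 3 mm. Wheel 40 dia, 18 wide, axle along y, centre at x +8, z 33 mm; fork cheeks 27 mm wide outside (y), x -4 to +16, z 10 to 40 mm. Grip across the fork (y, 27 mm) or the tread (x, 40 mm)
- foot_black: levelling foot with a black plastic base, standing base down with its steel stem up, about 0.07 kg, 58 mm tall, round. Origin: centre of the underside, z along the stem. Base 40 mm diameter, 12 mm high; hex nut 19 mm across from z = 12 to 20 mm; threaded stem 10 mm diameter from z = 20 to 58 mm
- foot_white: levelling foot with a white plastic base, standing base down with its steel stem up, about 0.07 kg, 58 mm tall, round. Origin: centre of the underside, z along the stem. Base 40 mm diameter, 12 mm high; hex nut 19 mm across from z = 12 to 20 mm; threaded stem 10 mm diameter from z = 20 to 58 mm
- knob_oak: turned oak drawer knob, standing on its narrow foot, about 0.035 kg, 35 mm tall, round. Origin: centre of the underside, z up. Foot 26 mm diameter, neck 18 mm diameter at z = 9 to 13 mm, head 36 mm diameter at its widest, z = 23 to 28 mm
- bin_castors: blue open-front stacking bin, the castors' bin, fixed, 190 mm deep (x), 150 wide (y). Origin: centre of underside; +x from low front to high back. Floor and walls 4 mm thick. Front wall 28 mm high, sides rise from 28 at the front to 60 at the divider, back 60. Clear divider 44 high at x +41 to +45; behind it 3 castors (fixed stock, to 62 high). Empty front bay: x -91 to +41, y -71 to +71 mm
- bin_feet: red open-front stacking bin, the levelling feet's bin, fixed, 190 mm deep (x), 150 wide (y). Origin: centre of underside; +x from low front to high back. Floor and walls 4 mm thick. Front wall 28 mm high, sides rise from 28 at the front to 60 at the divider, back 60. Clear divider 44 high at x +41 to +45; behind it 3 levelling feet (fixed stock, to 62 high). Empty front bay: x -91 to +41, y -71 to +71 mm
- bin_knobs: yellow open-front stacking bin, the drawer knobs' bin, fixed, 190 mm deep (x), 150 wide (y). Origin: centre of underside; +x from low front to high back. Floor and walls 4 mm thick. Front wall 28 mm high, sides rise from 28 at the front to 60 at the divider, back 60. Clear divider 44 high at x +41 to +45; behind it 3 drawer knobs (fixed stock, to 62 high). Empty front bay: x -91 to +41, y -71 to +71 mm
- tape_measure: bystander: yellow and black tape measure standing on the bench near the loose fittings, 70 mm (x) by 34 mm (y), 62 mm high, loose. Origin: centre of its underside
- sanding_block: bystander: cork sanding block lying on the bench near the loose fittings, 100 mm (x) by 62 mm (y), 32 mm high, loose. Origin: centre of its underside

How it is judged:
At the end, for the whole second after the job is handed in: Every fitting stands on the floor of the front bay of its own kind's bin (blue: castors, red: levelling feet, yellow: knobs), its underside within 6 mm of the bay floor and upright to within 0.2 rad, at rest and released; the tape measure and the sanding block lie within 25 mm of where they were (x of castor_black in the frame of bin_castors between -0.088 and 0.036 m and y of castor_black in the frame of bin_castors between -0.066 and 0.066 m and z of castor_black in the frame of bin_castors between -0.005 and 0.01 m and angle between each of castor_black, castor_grey, foot_black, foot_white, knob_oak's own z axis and vertical below 0.2 rad and linear speed of each of castor_black, castor_grey, foot_black, foot_white, knob_oak below 0.03 m/s and x of castor_grey in the frame of bin_castors between -0.088 and 0.036 m and y of castor_grey in the frame of bin_castors between -0.066 and 0.066 m and z of castor_grey in the frame of bin_castors between -0.005 and 0.01 m and x of foot_black in the frame of bin_feet between -0.088 and 0.036 m and y of foot_black in the frame of bin_feet between -0.066 and 0.066 m and z of foot_black in the frame of bin_feet between -0.005 and 0.01 m and x of foot_white in the frame of bin_feet between -0.088 and 0.036 m and y of foot_white in the frame of bin_feet between -0.066 and 0.066 m and z of foot_white in the frame of bin_feet between -0.005 and 0.01 m and x of knob_oak in the frame of bin_knobs between -0.088 and 0.036 m and y of knob_oak in the frame of bin_knobs between -0.066 and 0.066 m and z of knob_oak in the frame of bin_knobs between -0.005 and 0.01 m and distance of each of tape_measure, sanding_block from where it was at the start of the episode below 0.025 m); the robot touches nothing.
It fails at once if the tape measure is displaced by more than 25 mm (distance of tape_measure from where it was at the start of the episode above 0.025 m).
It fails at once if the sanding block is displaced by more than 25 mm (distance of sanding_block from where it was at the start of the episode above 0.025 m).
It also fails if it takes over 120 s, if anything falls off the work surface, if the arm or the gripper's body presses on something with over 40 N, if the wrist force passes 120 N, or if a joint passes its speed limit or range.

## Robot

A 6-joint arm with a two-finger parallel gripper is mounted at the origin on the work surface. World frame = base frame: x ahead of the robot, y to its left, z up, the work surface at z = 0. Lengths are in m, angles in rad, forces in N, time in s.
With the tool pointing down it reaches from about 0.4 to 0.825 m from the base axis. Payload 7 kg.
Tool frame: the origin (TCP) lies on the centre line of the jaws, within the pads' length; the fingertips stand 8 mm ahead of it and the grasp point (between the pads) lies 11 mm behind it; z points along the fingers, y is the line along which they close (so a half turn about z gives the same grasp; the last joint's range is limited). The gripper opens to 88 mm and grips with 3 to 60 N. Pads are 19 mm wide; open, the fingers measure 130 mm over their backs; the gripper's body (78 mm by 193 mm) begins 47 mm behind the grasp point.
Start: joints at [1.565, 0.359, 0.012, 0, -1.224, -0.288], TCP at [0.195, 0.646, 0.235] pointing down, gripper open.
Joint ranges: [-3.07, 3.07], [-1.43, 2.12], [-1.02, 1.25], [-3.03, 1.67], [-3.05, -0], [-3.03, 3.03]. Speed limits (rad/s): [2.39, 2.39, 3.01, 3.14, 3.14, 3.14].

## Interface

Orientations are given as a 3x3 rotation matrix whose columns are the frame's x, y, z axes.
In Python, from bench import env gives the robot as it stands. The module is installed in compiled form; this text tells all that it offers.
- The arm moves only by the tool arm_command, never from a script. Its argument "plan" is one flat list of numbers, 4 for each row, row after row: the shift along the world's x, y, z in units of 50 mm (1.0 is 50 mm), then the turn about the world's z in units of 6 degrees (1.0 is 6 degrees). A call has exactly 10 rows; each row shifts and turns the commanded pose from where the row before left it; what a row does not reach is not made up. A row lasts 1/10 s, in which the tool goes at most 50 mm and 8.59 degrees, less where a joint would pass 70% of its speed; a pose out of reach is approached as far as the arm can. A call is refused whole if a number of a shift passes 1 or a number of a turn 1, either way. A call with a gripper value outside its range is refused whole. "fingers" is the finger opening in mm, from 0 to 87.6, set as the call begins (left out, the last holds). The fingers move at their own pace and stop on an object; "squeeze" is the grip in N (left out, the last holds). Time passes only in rows, so rows that do not move let the fingers close, or fill a call up. It gives the time, the measured TCP pose, the force, the opening and the grip force at its end, in the units of the state.
- env.state(): the state, without advancing time (a new reading comes with each control period).
- env.get_image(name): name is "side" or "top" or "wrist"; returns a dict with "img" (384x512x3 uint8, red, green, blue), "intrinsics" (3x3 intrinsics, pixels), "D" ([k1, k2, p1, p2, k3] as OpenCV has them; the pictures are not rectified), "origin" and "orientation" of the camera in the world. Camera axes: x right, y down, z forward; pixel columns grow to the right and rows downward; lengths in m; the calibration is good to about 2 mm. A picture is of the moment at which its call begins. There is no depth.
- env.sign_off(): hands the job in; it is judged then, once.
The state is a dict: "clock": time; "joint_pos": joint angles; "joint_velocities": joint speeds; "joint_efforts": joint torques, N m; "tcp_pos": TCP position; "eef_rot": TCP orientation; "force": force on the tool from outside, world axes, zero at the start; "moment": the same for the moment, N m; "gripper_width": finger opening in m; "gripper_force": force on a finger pad.
Only numpy, scipy, OpenCV 4.12 (cv2) and the standard library are available. Lean on these libraries where they do the work, as an engineer would, in place of code of your own. Each camera call takes 0.05 s, during which the arm holds its last target. There are 200 camera calls.

## Working session

There is one attempt and no reset: what is moved stays moved. The work goes in short steps, Python scripts to look and compute and a tool call to move; the robot and the scene stay as the last step left them, time stands still between calls to the robot, and variables do not carry over. Pictures are saved under pics/ and viewed, at most 14 in all, crops included, and the job is handed in when it is done.

Besides the shell and the picture viewer there is one more tool, called in YAML: its name, and indented under it one key for each argument. arm_command: Moves the arm, as the interface text tells. Its arguments: {"type":"object","properties":{"plan":{"type":"array","items":{"type":"number"}},"fingers":{"type":"number"},"squeeze":{"type":"number"}},"required":["plan"]}

```bash
mkdir -p pics
cat > h.py <<'E'
import cv2,numpy as np,pickle
from bench import env
def snap(n,f):
    d=env.get_image(n); cv2.imwrite(f'pics/{f}.png',cv2.resize(d['img'][:,:,::-1],(800,600),interpolation=cv2.INTER_CUBIC)); pickle.dump(d,open(f'{f}.pkl','wb')); return d
def pt(f,u,v,z,scale=800/512):
    d=pickle.load(open(f'{f}.pkl','rb')); p=np.array([[[(u+.5)/scale-.5,(v+.5)/scale-.5]]],float)
    n=cv2.undistortPoints(p,np.array(d['intrinsics']),np.array(d['D'])).ravel()
    r=np.array(d['orientation'])@[n[0],n[1],1]; o=np.array(d['origin']); return o+r*(z-o[2])/r[2]
def px(f,P,scale=800/512):
    d=pickle.load(open(f'{f}.pkl','rb')); R=np.array(d['orientation']); 
    c=R.T@(np.array(P)-d['origin']); q=cv2.projectPoints(c.reshape(1,1,3),np.zeros(3),np.zeros(3),np.array(d['intrinsics']),np.array(d['D']))[0].ravel(); return (q+.5)*scale-.5
E
python3 - <<'E'
from h import *
for n in('top','side'):
    d=snap(n,n+'0'); print(n,d['origin'],d['orientation'])
s=env.state(); print(s['eef_rot'],s['clock'])
E
```

```text
top [ 0.33410796 -0.00693958  1.31256511] [[-0.0276012  -0.98969433  0.14051085]
 [-0.99961633  0.027653   -0.00158416]
 [-0.00231772 -0.14050067 -0.99007787]]
side [0.07502653 0.62723908 0.90569278] [[-0.79035178 -0.45634837  0.40876672]
 [-0.61260994  0.58073089 -0.53615361]
 [ 0.00728936 -0.67416451 -0.73854524]]
[[ 9.57112511e-01 -2.89716341e-01 -2.87236377e-04]
 [-2.89716449e-01 -9.57111442e-01 -1.43784809e-03]
 [ 1.41650864e-04  1.45939950e-03 -9.99998925e-01]] 0.1
```

View pics/top0.png

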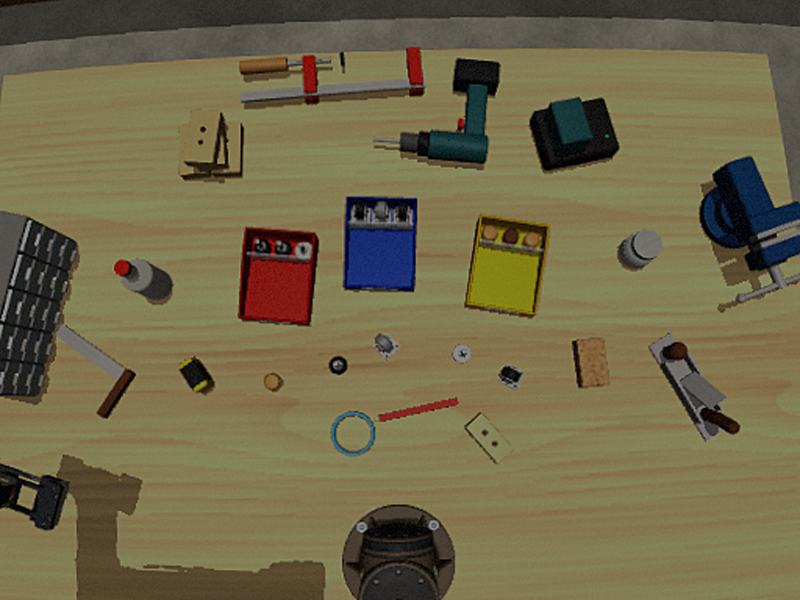

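View pics/side0.png

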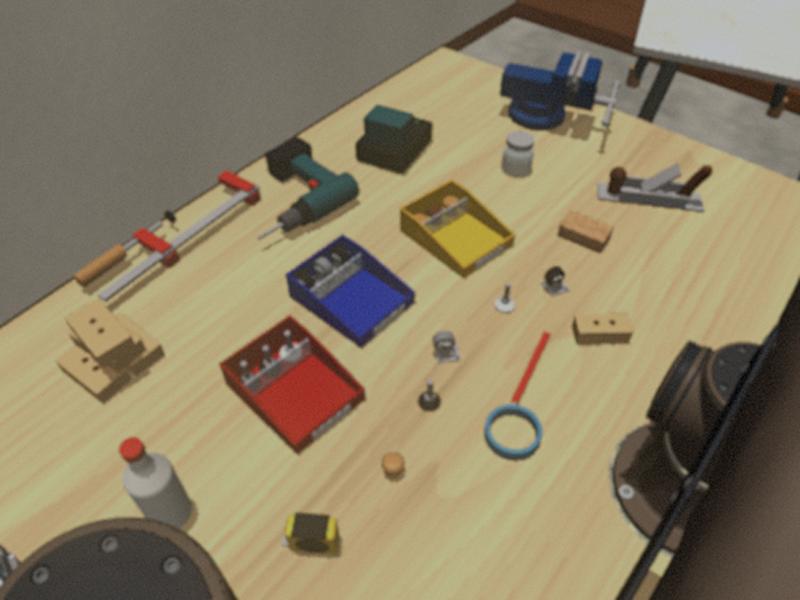

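Run:
```python
from h import *
def crop(f,x,y,w,h,s):
    d=pickle.load(open(f+'.pkl','rb'))['img'][y:y+h,x:x+w,::-1]
    cv2.imwrite(f'pics/{f}c{x}.png',np.clip(cv2.resize(d,(w*s,h*s),interpolation=cv2.INTER_CUBIC)*1.5,0,255).astype('uint8'))
crop('top0',150,120,210,133,0) if 0 else None
crop('top0',155,205,190,50,4)
crop('top0',150,122,206,90,3)
crop('side0',235,160,140,150,4)
```

```text
(no output)
```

View pics/top0c155.png

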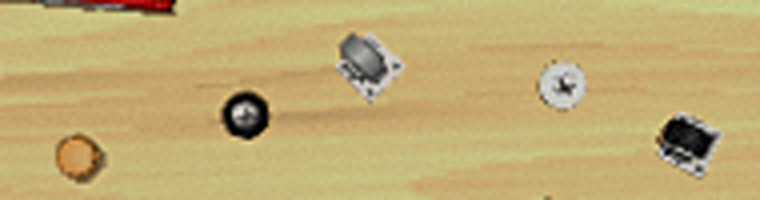

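View pics/top0c150.png

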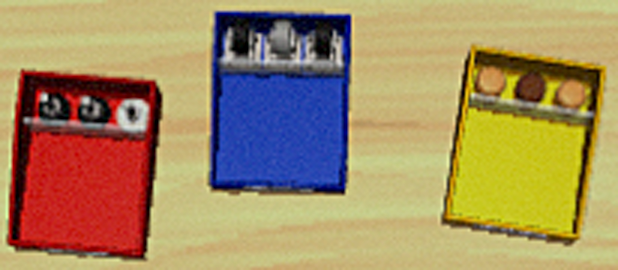

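View pics/side0c235.png

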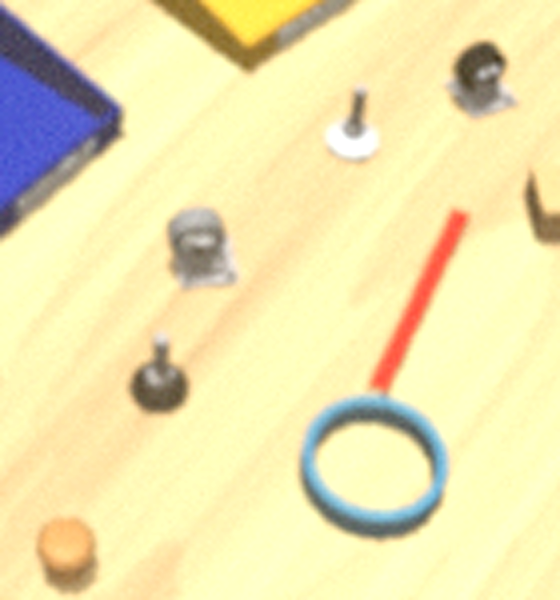

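Run:
```python
from h import *
np.set_printoptions(precision=4,suppress=True)
T=lambda u,v,z:pt('top0',155+(u-1.5)/4,205+(v-1.5)/4,z,1)
S=lambda u,v,z:pt('side0',235+(u-1.5)/4,160+(v-1.5)/4,z,1)
B=lambda u,v,z:pt('top0',150+(u-1)/3,122+(v-1)/3,z,1)
print('knob',T(76,157,.028),S(66,545,.03))
print('fblk',T(246,115,.010),S(161,339,.058),S(160,388,.008))
print('fwht',T(562,85,.010),S(360,92,.058),S(353,141,.008))
for n,pl,w,wt in(('cgry',[(372,32),(405,67),(370,101)],(364,57),(388,78,343,42)),('cblk',[(681,112),(721,129),(699,176),(657,153)],(688,138),(668,130,708,145))):
    P=[T(*p,.003) for p in pl]; print(n,*[p[:2] for p in P],'mid',(P[0]+P[2])[:2]/2, 'wheel',T(*w,.045)); a=T(*wt[:2],.045)-T(*wt[2:],.045); print(' wheel dir',np.degrees(np.arctan2(a[1],a[0])),np.linalg.norm(a))
    print([np.degrees(np.arctan2(*(P[i+1]-P[i])[[1,0]])) for i in range(len(P)-1)],[np.linalg.norm(P[i+1]-P[i]) for i in range(len(P)-1)])
for n,c in(('red',[(10,247),(145,257),(160,80),(22,70)]),('blue',[(210,190),(346,193),(354,14),(216,12)]),('yel',[(444,222),(578,242),(607,66),(474,46)])):
    P=[B(*p,z) for p,z in zip(c,(.028,.028,.06,.06))]
    f,b=(P[0]+P[1])/2,(P[2]+P[3])/2; a=b-f; l=P[0]-P[1]
    print(n,'centre',((f+b)/2)[:2],'len',np.hypot(*a[:2]),'w',np.linalg.norm(P[0]-P[1]),np.linalg.norm(P[2]-P[3]),'yaw',np.degrees(np.arctan2(a[1],a[0])),np.degrees(np.arctan2(-l[0],l[1])))
```

```text
knob [0.378  0.2532 0.028 ] [0.3786 0.2564 0.03  ]
fblk [0.4098 0.115  0.01  ] [0.4117 0.119  0.058 ] [0.409  0.1208 0.008 ]
fwht [ 0.4274 -0.1473  0.01  ] [ 0.4274 -0.1426  0.058 ] [ 0.4256 -0.1417  0.008 ]
cgry [0.4768 0.0091] [ 0.4467 -0.0177] [0.4191 0.0123] mid [0.448  0.0107] wheel [0.4521 0.0156 0.045 ]
 wheel dir -130.28480525242534 0.04666942524981728
[np.float64(-138.38203004559762), np.float64(132.6421846702199)] [np.float64(0.04027970537715516), np.float64(0.040665773922029726)]
cblk [ 0.4024 -0.2467] [ 0.3871 -0.2796] [ 0.3488 -0.2591] [ 0.369  -0.2249] mid [ 0.3756 -0.2529] wheel [ 0.3791 -0.2436  0.045 ]
 wheel dir 67.66084021014032 0.03445533465368813
[np.float64(-114.82727735092992), np.float64(151.94042706288403), np.float64(59.47379542176793)] [np.float64(0.03625027405943941), np.float64(0.0434668056451478), np.float64(0.039710612482865996)]
red centre [0.5995 0.2366] len 0.19281882098669867 w 0.15096969541482513 0.15403705222500338 yaw -6.16994318429576 -5.779384524982145
blue centre [0.6622 0.0175] len 0.19504963380602403 w 0.15041713427129663 0.15268888507870598 yaw -3.873856167763466 -2.901078296776516
yel centre [ 0.6078 -0.2507] len 0.19428825753363896 w 0.1498935403277885 0.14885125129506535 yaw -11.250211764188697 -10.147135169125578
```

arm_command:
  plan: [0.36,-0.78,0,-1,0.36,-0.78,0,-1,0.36,-0.78,0,-1,0.36,-0.78,0,-1,0.36,-0.78,0,-1,0.36,-0.78,0,-1,0.36,-0.78,0,-1,0.36,-0.78,0,-1,0.36,-0.78,0,-1,0.36,-0.78,0,-1]
  fingers: 87
  squeeze: 15

```text
clock: 1.1
tcp_pos: [0.3757, 0.2543, 0.2345]
eef_rot: [[0.224, -0.975, -0.0], [-0.975, -0.224, 0.0], [-0.0, 0.0, -1.0]]
force: [1.4, 1.0, -0.2]
gripper_width: 0.0868
gripper_force: 0.0
```

Run:
```python
from h import *
snap('wrist','w1'); print(px('w1',[.378,.255,.035]),px('w1',[.41,.1175,.058]),px('w1',[.41,.1175,.0]))
```

```text
[399.00674351 263.74683375] [397.22634436  40.01716986] [398.40586379  57.85190749]
```

View pics/w1.png

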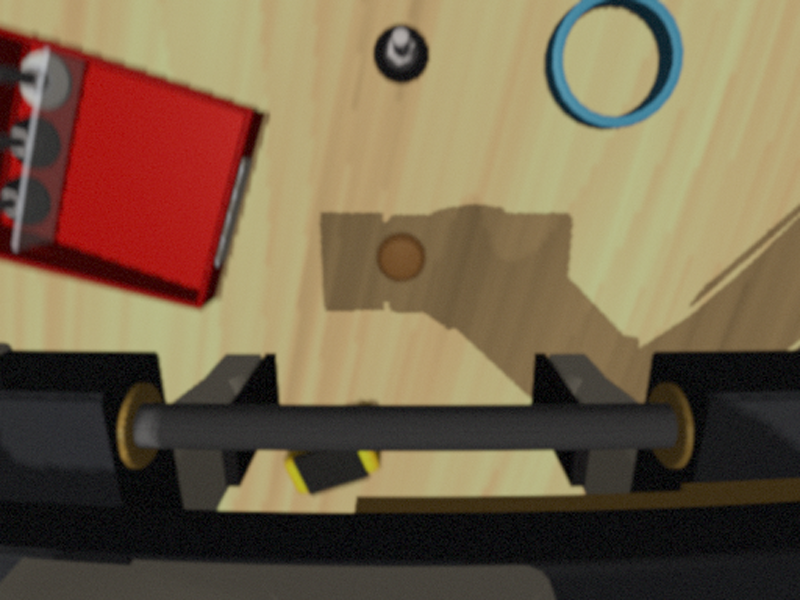

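arm_command:
  plan: [0.02,-0.06,-0.6,-1,0,0,-0.6,-1,0,0,-0.6,0,0,0,-0.6,0,0,0,-0.6,0,0,0,-0.5,0,0,0,-0.4,0,0,0,-0.3,0,0,0,-0.17,0,0,0,0,0]

```text
clock: 2.15
tcp_pos: [0.376, 0.2523, 0.0151]
eef_rot: [[0.02, -1.0, -0.001], [-1.0, -0.02, -0.002], [0.002, 0.001, -1.0]]
force: [0.2, -0.7, -0.3]
gripper_width: 0.0873
gripper_force: 0.0
```

arm_command:
  plan: [0,0,0,0,0,0,0,0,0,0,0,0,0,0,0,0,0,0,0,0,0,0,0,0,0,0,0,0,0,0,0,0,0,0,0,0,0,0,0,0]
  fingers: 25

```text
clock: 3.15
tcp_pos: [0.3765, 0.2531, 0.0161]
eef_rot: [[0.02, -1.0, 0.0], [-1.0, -0.02, 0.0], [-0.0, -0.0, -1.0]]
force: [-1.2, 0.8, 1.1]
gripper_width: 0.0345
gripper_force: 15.0
```

arm_command:
  plan: [0,0,0.6,0,0,0,0.9,0,0,0,0.9,0,0.3,-0.8,0,0,0.3,-0.8,0,0,0.3,-0.8,0,0,0.3,-0.8,0,0,0.3,-0.8,0,0,0.3,-0.8,0,-0.5,0.3,-0.8,0,-0.5]

```text
clock: 4.15
tcp_pos: [0.4817, -0.0287, 0.136]
eef_rot: [[-0.086, -0.996, 0.0], [-0.996, 0.086, 0.0], [-0.0, -0.0, -1.0]]
force: [1.1, 0.9, -0.3]
gripper_width: 0.0349
gripper_force: 15.0
```

arm_command:
  plan: [0.4,-0.88,0,-0.7,0.4,-0.88,0,0,0.4,-0.88,0,0,0.4,-0.88,0,0,0.43,-0.86,0,0,0,0,-0.4,0,0,0,-0.5,0,0,0,-0.4,0,0,0,-0.3,0,0,0,0,0]

```text
clock: 5.15
tcp_pos: [0.581, -0.2457, 0.0532]
eef_rot: [[-0.158, -0.987, -0.005], [-0.987, 0.158, 0.001], [-0.0, 0.005, -1.0]]
force: [-0.4, 0.6, -0.4]
gripper_width: 0.0349
gripper_force: 15.0
```

arm_command:
  plan: [0,0,-0.2,0,0,0,-0.2,0,0,0,-0.15,0,0,0,-0.1,0,0,0,0,0,0,0,0,0,0,0,0,0,0,0,0,0,0,0,0,0,0,0,0,0]

```text
clock: 6.15
tcp_pos: [0.5831, -0.246, 0.0238]
eef_rot: [[-0.157, -0.988, 0.0], [-0.988, 0.157, -0.0], [-0.0, -0.0, -1.0]]
force: [-0.1, 0.4, -0.2]
gripper_width: 0.0345
gripper_force: 15.0
```

arm_command:
  plan: [0,0,-0.04,0,0,0,-0.02,0,0,0,-0.01,0,0,0,0,0,0,0,0,0,0,0,0,0,0,0,0,0,0,0,0,0,0,0,0,0,0,0,0,0]

```text
clock: 7.15
tcp_pos: [0.5829, -0.2459, 0.0202]
eef_rot: [[-0.157, -0.988, -0.0], [-0.988, 0.157, 0.0], [0.0, 0.0, -1.0]]
force: [-0.5, 1.3, 4.4]
gripper_width: 0.0346
gripper_force: 15.0
```

arm_command:
  plan: [0,0,0,0,0,0,0,0,0,0,0,0,0,0,0,0,0,0,0,0,0,0,0.2,0,0,0,0.5,0,0,0,0.9,0,0,0,0.9,0,0,0,0,0]
  fingers: 60

```text
clock: 8.15
tcp_pos: [0.5869, -0.2471, 0.1533]
eef_rot: [[-0.156, -0.988, 0.012], [-0.988, 0.156, -0.003], [0.001, -0.012, -1.0]]
force: [-0.0, -0.6, 0.9]
gripper_width: 0.0598
gripper_force: 0.0
```

Run:
```python
from h import *
snap('wrist','w2'); snap('top','top2'); print(px('w2',[.3788,-.2480,.053]),px('w2',[.3756,-.2529,.003]),px('w2',[.427,-.147,.0]))
i=cv2.imread('pics/w2.png'); t=pickle.load(open('top2.pkl','rb'))['img'][205:255,155:345,::-1]
cv2.imwrite('pics/m2.png',i)
```

```text
[799.56729321 244.6938682 ] [746.93134782 221.63146442] [665.58902947 389.30548303]
```

View pics/m2.png

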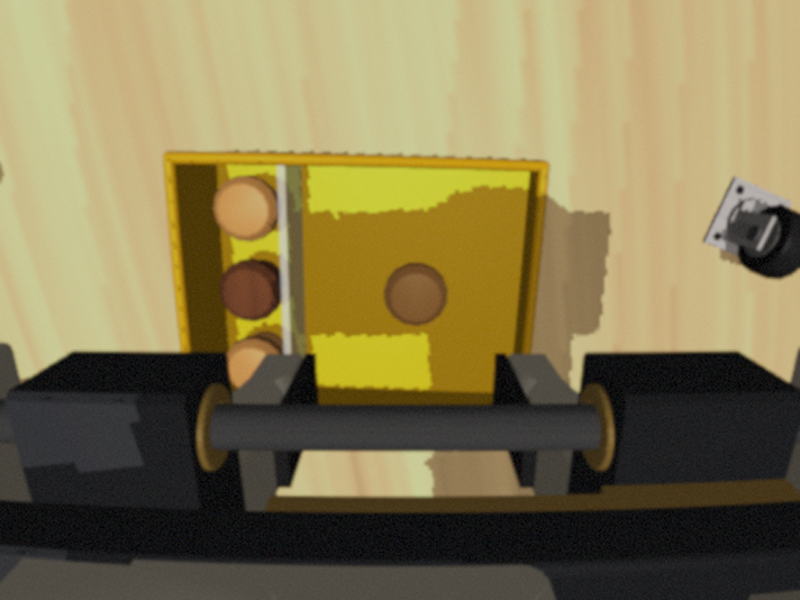

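Run:
```python
from h import *
a,b,c=[pt('w2',*p,.003) for p in((735,177),(704,243),(790,195))]
print(a,b,c,np.linalg.norm(a-b),np.degrees(np.arctan2(*(b-a)[[1,0]])),np.degrees(np.arctan2(*(c-a)[[1,0]])))
e=(b-a)[:2]/np.linalg.norm(b-a);n=np.array([e[1],-e[0]])
for s in(1,-1): print((a+b)[:2]/2+s*.021*n, n)
print([pt('w2',415,293,.035),pt('w2',752,226,.003)])
```

```text
[ 0.38334171 -0.28084028  0.003     ] [ 0.403119  -0.2435497  0.003    ] [ 0.3476514  -0.26547165  0.003     ] 0.04221052436844404 62.06047318641088 156.702771852425
[ 0.41178265 -0.27203432] [ 0.88344261 -0.46853939]
[ 0.37467806 -0.25235566] [ 0.88344261 -0.46853939]
[array([ 0.58119841, -0.24782494,  0.035     ]), array([ 0.37226193, -0.24974141,  0.003     ])]
```

arm_command:
  plan: [-0.6,0,0,-1,-0.8,0,0,-1,-0.8,0,0,-1,-0.8,0,0,0,-0.7,0,0,0,-0.41,-0.02,-0.2,0,0,0,-0.4,0,0,0,-0.3,0,0,0,0,0,0,0,0,0]
  fingers: 56

```text
clock: 9.25
tcp_pos: [0.377, -0.2469, 0.0997]
eef_rot: [[-0.454, -0.891, -0.002], [-0.891, 0.454, 0.0], [0.001, 0.002, -1.0]]
force: [0.5, 0.3, 2.0]
gripper_width: 0.0558
gripper_force: 0.0
```

Run:
```python
from h import *
print(pt('top0',482,413,.02),pt('top0',467,425,.02))
snap('wrist','w3')
```

```text
[ 0.30051066 -0.18429504  0.02      ] [ 0.27674682 -0.15195559  0.02      ]
```

View pics/w3.png

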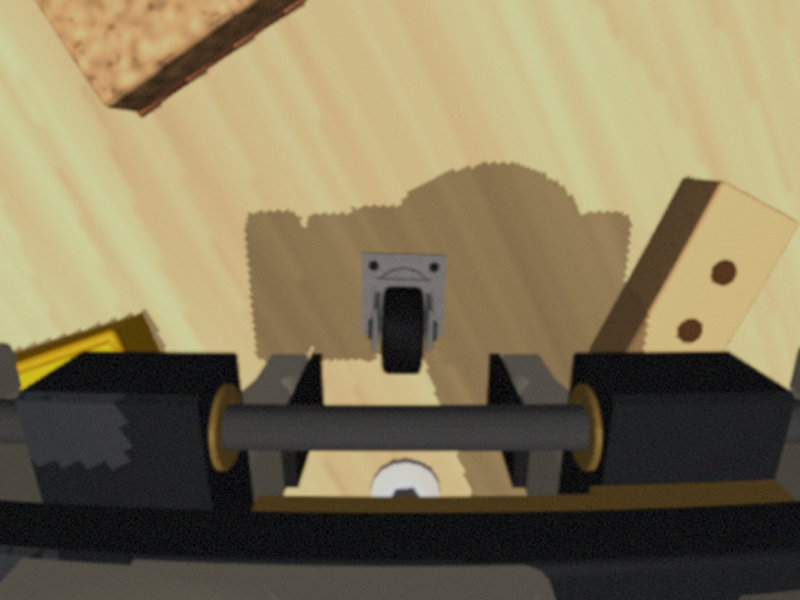

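arm_command:
  plan: [0,0,-0.3,0,0,0,-0.4,0,0,0,-0.4,0,0,0,-0.3,0,0,0,-0.15,0,0,0,-0.08,0,0,0,0,0,0,0,0,0,0,0,0,0,0,0,0,0]

```text
clock: 10.3
tcp_pos: [0.3778, -0.247, 0.0191]
eef_rot: [[-0.454, -0.891, 0.001], [-0.891, 0.454, -0.0], [-0.0, -0.001, -1.0]]
force: [-0.3, -0.3, -0.0]
gripper_width: 0.0558
gripper_force: 0.0
```

arm_command:
  plan: [0,0,0,0,0,0,0,0,0,0,0,0,0,0,0,0,0,0,0,0,0,0,0,0,0,0,0,0,0,0,0,0,0,0,0,0,0,0,0,0]
  fingers: 15
  squeeze: 20

```text
clock: 11.3
tcp_pos: [0.3775, -0.247, 0.0186]
eef_rot: [[-0.454, -0.891, 0.0], [-0.891, 0.454, -0.0], [-0.0, -0.0, -1.0]]
force: [-0.4, -0.9, 0.4]
gripper_width: 0.0266
gripper_force: 20.0
```

arm_command:
  plan: [0,0,0.8,0,0,0,0.9,0,0,0,0.9,0,0.6,0.55,0,0.56,0.6,0.55,0,0.56,0.6,0.55,0,0.56,0.6,0.55,0,0.56,0.6,0.55,0,0.56,0.6,0.55,0,0.56,0.6,0.55,0,0.57]

```text
clock: 12.3
tcp_pos: [0.5881, -0.0531, 0.1482]
eef_rot: [[-0.058, -0.998, -0.001], [-0.998, 0.058, 0.0], [0.0, 0.001, -1.0]]
force: [1.3, -1.3, -1.1]
gripper_width: 0.0268
gripper_force: 20.0
```

arm_command:
  plan: [0.6,0.55,0,0,0.36,0.34,0,0,0,0,0,0,0,0,-0.4,0,0,0,-0.5,0,0,0,-0.5,0,0,0,-0.3,0,0,0,-0.2,0,0,0,-0.1,0,0,0,0,0]

```text
clock: 13.3
tcp_pos: [0.6351, -0.0102, 0.0482]
eef_rot: [[-0.061, -0.998, -0.001], [-0.998, 0.061, -0.0], [0.0, 0.001, -1.0]]
force: [-0.9, -0.7, -0.7]
gripper_width: 0.0268
gripper_force: 20.0
```

arm_command:
  plan: [0,0,-0.15,0,0,0,-0.15,0,0,0,-0.1,0,0,0,-0.06,0,0,0,-0.03,0,0,0,-0.02,0,0,0,-0.01,0,0,0,0,0,0,0,0,0,0,0,0,0]

```text
clock: 14.3
tcp_pos: [0.6356, -0.0099, 0.0227]
eef_rot: [[-0.06, -0.998, 0.0], [-0.998, 0.06, 0.0], [-0.0, -0.0, -1.0]]
force: [-0.0, -0.0, -1.1]
gripper_width: 0.0268
gripper_force: 20.0
```

arm_command:
  plan: [0,0,0,0,0,0,0,0,0,0,0,0,0,0,0,0,0,0,0.1,0,0,0,0.4,0,0,0,0.6,0,0,0,0.8,0,0,0,0.7,0,0,0,0,0]
  fingers: 50

```text
clock: 15.3
tcp_pos: [0.6387, -0.0096, 0.159]
eef_rot: [[-0.059, -0.998, 0.01], [-0.998, 0.059, 0.001], [-0.002, -0.01, -1.0]]
force: [1.2, 0.9, 0.1]
gripper_width: 0.0503
gripper_force: 0.0
```

Run:
```python
from h import *
snap('wrist','w4')
```

```text
(no output)
```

View pics/w4.png

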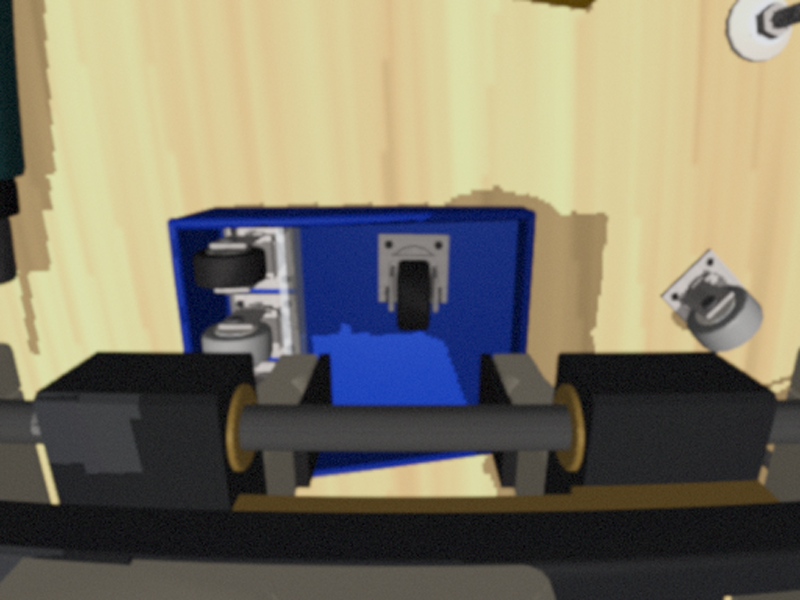

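Run:
```python
from h import *
a,b=[pt('w4',*p,.003) for p in((710,249),(662,295))]
print(a,b,np.linalg.norm(a-b),np.degrees(np.arctan2(*(b-a)[[1,0]])))
e=(b-a)[:2]/np.linalg.norm(b-a);n=np.array([e[1],-e[0]])
for s in(1,-1): print((a+b)[:2]/2+s*.021*n, s*n)
print(pt('w4',759,29,.012), env.state()['tcp_pos'])
```

```text
[ 0.44700875 -0.01800886  0.003     ] [0.47598751 0.01027931 0.003     ] 0.04049677747844771 44.30909554142693
[ 0.47616724 -0.01889199] [ 0.69852889 -0.71558185]
[0.44682903 0.01116245] [-0.69852889  0.71558185]
[ 0.43240695 -0.14437143  0.012     ] [ 0.63718451 -0.00963345  0.1561578 ]
```

arm_command:
  plan: [-0.4,0.05,0,-0.8,-0.5,0.06,0,-0.9,-0.5,0.08,0,-0.9,-0.5,0.08,0,-0.9,-0.5,0.08,0,-0.9,-0.5,0.08,0,-0.9,-0.5,0.08,-0.2,-0.9,-0.28,0,-0.3,-0.9,0,0,-0.3,0,0,0,-0.2,0]
  fingers: 56

```text
clock: 16.35
tcp_pos: [0.4504, 0.0153, 0.1015]
eef_rot: [[-0.72, -0.694, -0.001], [-0.694, 0.72, -0.0], [0.001, 0.001, -1.0]]
force: [0.5, 1.1, 0.3]
gripper_width: 0.0559
gripper_force: 0.0
```

arm_command:
  plan: [0,0,0,0,0,0,0,0,0,0,0,0,0,0,0,0,0,0,0,0,0,0,0,0,0,0,0,0,0,0,0,0,0,0,0,0,0,0,0,0]

```text
clock: 17.35
tcp_pos: [0.4515, 0.0156, 0.1026]
eef_rot: [[-0.72, -0.694, 0.0], [-0.694, 0.72, 0.0], [-0.0, -0.0, -1.0]]
force: [-0.1, -0.7, -0.6]
gripper_width: 0.0558
gripper_force: 0.0
```

Run:
```python
from h import *
snap('wrist','w5')
```

```text
(no output)
```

View pics/w5.png

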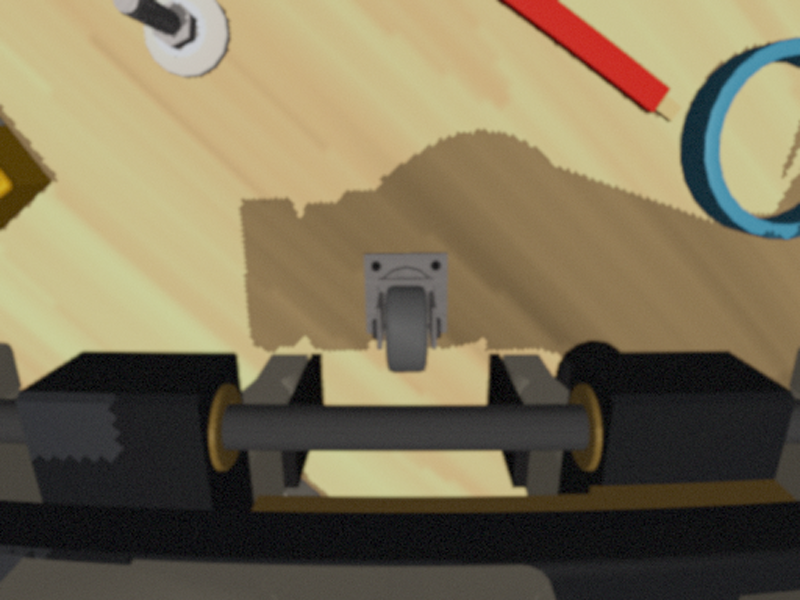

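arm_command:
  plan: [0,0,-0.3,0,0,0,-0.4,0,0,0,-0.4,0,0,0,-0.3,0,0,0,-0.2,0,0,0,-0.08,0,0,0,0,0,0,0,0,0,0,0,0,0,0,0,0,0]

```text
clock: 18.4
tcp_pos: [0.4519, 0.0157, 0.0191]
eef_rot: [[-0.72, -0.694, 0.001], [-0.694, 0.72, 0.001], [-0.001, -0.0, -1.0]]
force: [-0.3, -0.4, -0.3]
gripper_width: 0.0559
gripper_force: 0.0
```

arm_command:
  plan: [0,0,0,0,0,0,0,0,0,0,0,0,0,0,0,0,0,0,0,0,0,0,0,0,0,0,0,0,0,0,0,0,0,0,0,0,0,0,0,0]
  fingers: 15

```text
clock: 19.4
tcp_pos: [0.4515, 0.0155, 0.0186]
eef_rot: [[-0.72, -0.694, -0.0], [-0.694, 0.72, 0.0], [-0.0, 0.0, -1.0]]
force: [-0.3, 0.1, 0.3]
gripper_width: 0.0266
gripper_force: 20.0
```

arm_command:
  plan: [0,0,0.8,0,0,0,0.9,0,0,0,0.9,0,0.5,0.11,0,1,0.5,0.11,0,1,0.5,0.11,0,1,0.5,0.11,0,1,0.5,0.11,0,1,0.5,0.11,0,1,0.5,0.11,0,1]

```text
clock: 20.4
tcp_pos: [0.6271, 0.0541, 0.1479]
eef_rot: [[-0.067, -0.998, -0.001], [-0.998, 0.067, -0.0], [0.0, 0.001, -1.0]]
force: [0.1, 0.2, -1.7]
gripper_width: 0.0272
gripper_force: 20.0
```

arm_command:
  plan: [0.26,0.08,0,0.1,0,0,0,0,0,0,0,0,0,0,-0.4,0,0,0,-0.5,0,0,0,-0.5,0,0,0,-0.3,0,0,0,-0.2,0,0,0,-0.1,0,0,0,0,0]

```text
clock: 21.4
tcp_pos: [0.6391, 0.0579, 0.0485]
eef_rot: [[-0.06, -0.998, -0.0], [-0.998, 0.06, -0.0], [0.0, 0.0, -1.0]]
force: [-0.2, 0.2, -1.3]
gripper_width: 0.0269
gripper_force: 20.0
```

arm_command:
  plan: [0,0,-0.15,0,0,0,-0.15,0,0,0,-0.1,0,0,0,-0.06,0,0,0,-0.03,0,0,0,-0.02,0,0,0,-0.01,0,0,0,0,0,0,0,0,0,0,0,0,0]

```text
clock: 22.4
tcp_pos: [0.6396, 0.0581, 0.0227]
eef_rot: [[-0.06, -0.998, 0.0], [-0.998, 0.06, 0.0], [-0.0, -0.0, -1.0]]
force: [-0.0, -0.2, -2.0]
gripper_width: 0.0271
gripper_force: 20.0
```

arm_command:
  plan: [0,0,0,0,0,0,0,0,0,0,0,0,0,0,0,0,0,0,0.1,0,0,0,0.4,0,0,0,0.6,0,0,0,0.8,0,0,0,0.7,0,0,0,0,0]
  fingers: 50

```text
clock: 23.4
tcp_pos: [0.6426, 0.0587, 0.1591]
eef_rot: [[-0.059, -0.998, 0.009], [-0.998, 0.059, 0.002], [-0.003, -0.009, -1.0]]
force: [0.0, 0.2, 1.4]
gripper_width: 0.0499
gripper_force: 0.0
```

arm_command:
  plan: [-0.4,-0.38,0,-0.1,-0.53,-0.51,0,-0.1,-0.53,-0.51,0,-0.1,-0.53,-0.51,0,-0.1,-0.53,-0.51,0,0,-0.53,-0.51,0,0,-0.53,-0.51,0,0,-0.4,-0.4,0,0,-0.25,-0.24,0,0,0,0,0,0]
  fingers: 60

```text
clock: 24.4
tcp_pos: [0.4266, -0.1469, 0.1528]
eef_rot: [[-0.104, -0.995, 0.0], [-0.995, 0.104, 0.0], [-0.0, -0.0, -1.0]]
force: [0.4, 0.7, -0.1]
gripper_width: 0.0599
gripper_force: 0.0
```

Run:
```python
from h import *
snap('wrist','w6'); snap('top','top6'); print(px('w6',[.4274,-.1473,.012]),px('w6',[.4274,-.1473,.058]))
i=cv2.imread('pics/w6.png'); t=pickle.load(open('top6.pkl','rb'))['img'][120:190,150:356,::-1]
t=cv2.resize(t,None,fx=2,fy=2)
i[-t.shape[0]:,-t.shape[1]:]=t; cv2.imwrite('pics/m6.png',i); print(env.state()['tcp_pos'])
```

```text
[401.0954871  284.60476213] [400.42153641 307.33489555]
[ 0.4285499  -0.14599661  0.15290858]
```

View pics/m6.png

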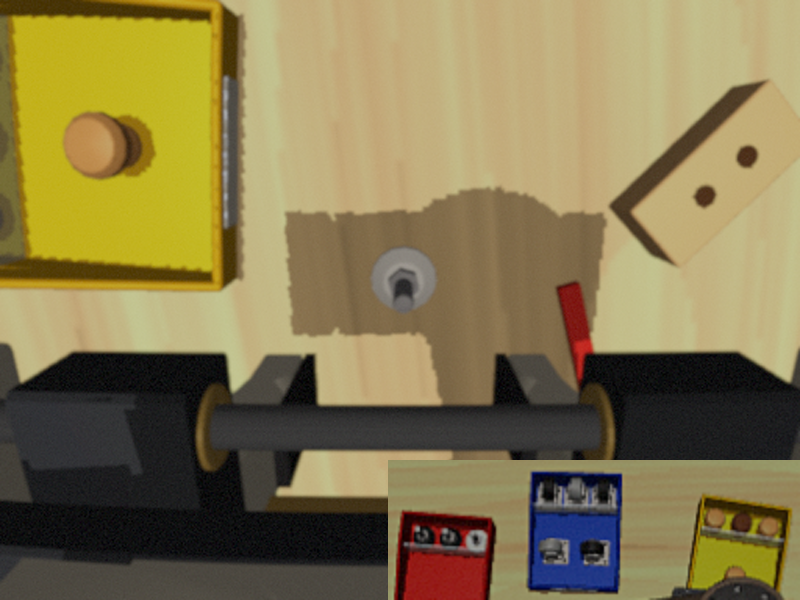

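arm_command:
  plan: [-0.03,-0.04,-0.4,0,0,0,-0.5,0,0,0,-0.5,0,0,0,-0.5,0,0,0,-0.3,0,0,0,-0.17,0,0,0,-0.07,0,0,0,0,0,0,0,0,0,0,0,0,0]

```text
clock: 25.5
tcp_pos: [0.4271, -0.1479, 0.0313]
eef_rot: [[-0.102, -0.995, 0.002], [-0.995, 0.102, 0.0], [-0.0, -0.001, -1.0]]
force: [0.4, -0.2, 0.3]
gripper_width: 0.06
gripper_force: 0.0
```

arm_command:
  plan: [0,0,0,0,0,0,0,0,0,0,0,0,0,0,0,0,0,0,0,0,0,0,0,0,0,0,0,0,0,0,0,0,0,0,0,0,0,0,0,0]
  fingers: 2

```text
clock: 26.5
tcp_pos: [0.4265, -0.148, 0.0305]
eef_rot: [[-0.102, -0.995, -0.0], [-0.995, 0.102, -0.0], [0.0, 0.0, -1.0]]
force: [-0.1, 0.9, -0.1]
gripper_width: 0.0096
gripper_force: 20.0
```

arm_command:
  plan: [0,0,0.6,0,0,0,0.9,0,0,0,0.9,0,0.3,0.6,0,0,0.32,0.8,0,0,0.32,0.8,0,0,0.32,0.8,0,0,0.32,0.8,0,0,0.32,0.8,0,0,0.32,0.8,0,0]

```text
clock: 27.5
tcp_pos: [0.5376, 0.1237, 0.1505]
eef_rot: [[-0.102, -0.995, -0.0], [-0.995, 0.102, -0.0], [0.0, 0.0, -1.0]]
force: [1.5, -0.9, -0.1]
gripper_width: 0.0093
gripper_force: 20.0
```

arm_command:
  plan: [0.35,0.8,0,0,0.23,0.6,0,0,0.1,0.35,0,0,0,0,0,0,0,0,-0.4,0,0,0,-0.5,0,0,0,-0.5,0,0,0,-0.3,0,0,0,-0.1,0,0,0,0,0]

```text
clock: 28.5
tcp_pos: [0.5709, 0.2085, 0.0602]
eef_rot: [[-0.103, -0.995, -0.001], [-0.995, 0.103, -0.001], [0.001, 0.001, -1.0]]
force: [-0.6, -0.6, -0.4]
gripper_width: 0.0093
gripper_force: 20.0
```

arm_command:
  plan: [0,0,-0.15,0,0,0,-0.15,0,0,0,-0.1,0,0,0,-0.06,0,0,0,-0.03,0,0,0,-0.02,0,0,0,-0.01,0,0,0,0,0,0,0,0,0,0,0,0,0]

```text
clock: 29.5
tcp_pos: [0.5715, 0.2096, 0.0347]
eef_rot: [[-0.102, -0.995, 0.0], [-0.995, 0.102, 0.0], [-0.0, -0.0, -1.0]]
force: [-1.4, -0.1, -1.0]
gripper_width: 0.0096
gripper_force: 20.0
```

arm_command:
  plan: [0,0,0,0,0,0,0,0,0,0,0,0,0,0,0,0,0,0,0.1,0,0,0,0.4,0,0,0,0.6,0,0,0,0.8,0,0,0,0.5,0,0,0,0,0]
  fingers: 40

```text
clock: 30.5
tcp_pos: [0.5736, 0.2107, 0.1595]
eef_rot: [[-0.101, -0.995, 0.007], [-0.995, 0.101, 0.004], [-0.005, -0.006, -1.0]]
force: [-0.1, 0.4, 0.5]
gripper_width: 0.0403
gripper_force: 0.0
```

arm_command:
  plan: [-0.4,-0.23,0,0,-0.5,-0.29,0,0,-0.5,-0.29,0,0,-0.5,-0.29,0,0,-0.5,-0.29,0,0,-0.5,-0.29,0,0,-0.34,-0.2,0,0,0,0,-0.3,0,0,0,-0.3,0,0,0,0,0]
  fingers: 60

```text
clock: 31.5
tcp_pos: [0.4082, 0.1147, 0.1232]
eef_rot: [[-0.102, -0.995, -0.002], [-0.995, 0.102, -0.002], [0.002, 0.002, -1.0]]
force: [0.1, 0.1, -1.0]
gripper_width: 0.0603
gripper_force: 0.0
```

Run:
```python
from h import *
snap('wrist','w7'); print(env.state()['tcp_pos'],px('w7',[.4098,.115,.012]),px('w7',[.4098,.115,.058]))
```

```text
[0.40886399 0.11502739 0.12407705] [398.67312821 300.28735855] [397.71518144 328.69941801]
```

View pics/w7.png

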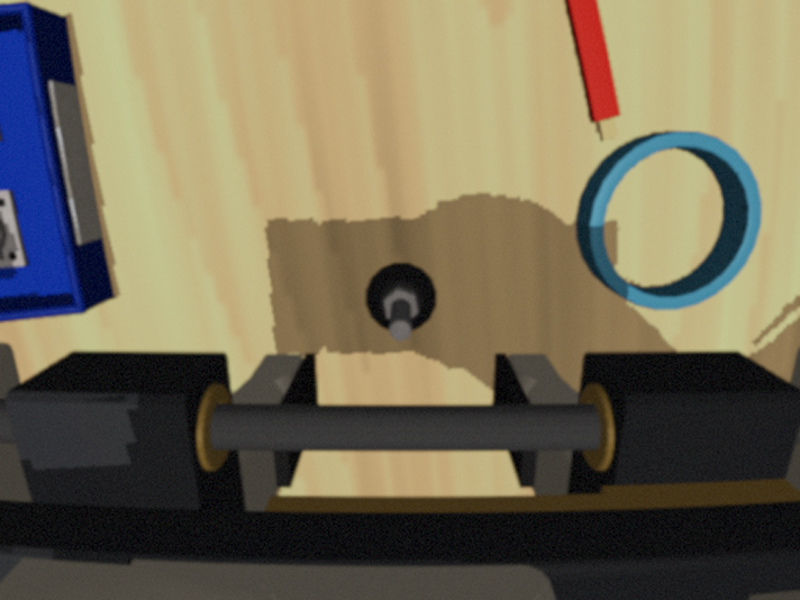

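arm_command:
  plan: [0,0,-0.3,0,0,0,-0.4,0,0,0,-0.4,0,0,0,-0.4,0,0,0,-0.2,0,0,0,-0.12,0,0,0,-0.06,0,0,0,0,0,0,0,0,0,0,0,0,0]

```text
clock: 32.55
tcp_pos: [0.4098, 0.1158, 0.0311]
eef_rot: [[-0.102, -0.995, 0.001], [-0.995, 0.102, 0.001], [-0.001, -0.001, -1.0]]
force: [0.5, -0.6, -0.4]
gripper_width: 0.0601
gripper_force: 0.0
```

arm_command:
  plan: [0,0,0,0,0,0,0,0,0,0,0,0,0,0,0,0,0,0,0,0,0,0,0,0,0,0,0,0,0,0,0,0,0,0,0,0,0,0,0,0]
  fingers: 2

```text
clock: 33.55
tcp_pos: [0.4094, 0.1155, 0.0305]
eef_rot: [[-0.102, -0.995, -0.0], [-0.995, 0.102, -0.0], [0.0, 0.0, -1.0]]
force: [-0.5, 0.2, -1.3]
gripper_width: 0.0095
gripper_force: 20.0
```

arm_command:
  plan: [0,0,0.6,0,0,0,0.9,0,0,0,0.9,0,0.4,0.37,0,0,0.55,0.5,0,0,0.55,0.5,0,0,0.55,0.5,0,0,0.55,0.5,0,0,0.5,0.45,0,0,0.27,0.25,0,0]

```text
clock: 34.55
tcp_pos: [0.5795, 0.2705, 0.1497]
eef_rot: [[-0.102, -0.995, -0.0], [-0.995, 0.102, -0.001], [0.001, 0.0, -1.0]]
force: [-0.2, -1.2, -1.2]
gripper_width: 0.0097
gripper_force: 20.0
```

arm_command:
  plan: [0,0,0,0,0,0,0,0,0,0,-0.4,0,0,0,-0.5,0,0,0,-0.5,0,0,0,-0.3,0,0,0,-0.1,0,0,0,-0.1,0,0,0,-0.05,0,0,0,0,0]

```text
clock: 35.55
tcp_pos: [0.5781, 0.2691, 0.0536]
eef_rot: [[-0.102, -0.995, 0.001], [-0.995, 0.102, 0.001], [-0.001, -0.001, -1.0]]
force: [-0.5, 0.0, -0.6]
gripper_width: 0.0095
gripper_force: 20.0
```

arm_command:
  plan: [0,0,-0.1,0,0,0,-0.1,0,0,0,-0.08,0,0,0,-0.05,0,0,0,-0.02,0,0,0,-0.02,0,0,0,0,0,0,0,0,0,0,0,0,0,0,0,0,0]

```text
clock: 36.55
tcp_pos: [0.578, 0.2691, 0.0346]
eef_rot: [[-0.102, -0.995, 0.0], [-0.995, 0.102, 0.0], [-0.0, -0.0, -1.0]]
force: [0.7, 0.3, -0.6]
gripper_width: 0.0094
gripper_force: 20.0
```

Release, rise, then clear the view for a last check.

arm_command:
  plan: [0,0,0,0,0,0,0,0,0,0,0,0,0,0,0,0,0,0,0.1,0,0,0,0.4,0,0,0,0.7,0,0,0,0.9,0,0,0,0.9,0,0,0,0.9,0]
  fingers: 40

```text
clock: 37.55
tcp_pos: [0.5777, 0.2688, 0.2319]
eef_rot: [[-0.102, -0.995, 0.0], [-0.995, 0.102, 0.0], [-0.0, -0.0, -1.0]]
force: [1.0, 0.8, -1.1]
gripper_width: 0.0401
gripper_force: 0.0
```

arm_command:
  plan: [-0.2,0.7,0,0,-0.2,0.8,0,0,-0.2,0.8,0,0,-0.2,0.8,0,0,-0.2,0.8,0,0,-0.2,0.8,0,0,0,0,0,0,0,0,0,0,0,0,0,0,0,0,0,0]

```text
clock: 38.55
tcp_pos: [0.5185, 0.503, 0.2301]
eef_rot: [[-0.103, -0.995, 0.0], [-0.995, 0.103, 0.0], [-0.0, -0.0, -1.0]]
force: [-0.4, -0.3, 0.1]
gripper_width: 0.0398
gripper_force: 0.0
```

Run:
```python
from h import *
snap('top','top8'); snap('side','side8')
g=lambda f,x,y,w,h,s:cv2.resize(pickle.load(open(f+'.pkl','rb'))['img'][y:y+h,x:x+w,::-1],None,fx=s,fy=s,interpolation=cv2.INTER_CUBIC)
a=g('top8',110,115,300,150,2.6); b=g('side8',130,105,270,200,1.7)
o=np.zeros((600,800,3),np.uint8); o[:a.shape[0],:a.shape[1]]=a; bb=b[:600-a.shape[0]] if 0 else cv2.resize(b,(280,207)); o[390:597,:280]=bb
k=g('side8',130,110,200,100,2.05); o[390:595,380:790]=k
cv2.imwrite('pics/m8.png',np.clip(o*1.3,0,255).astype('uint8'))
```

```text
(no output)
```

View pics/m8.png

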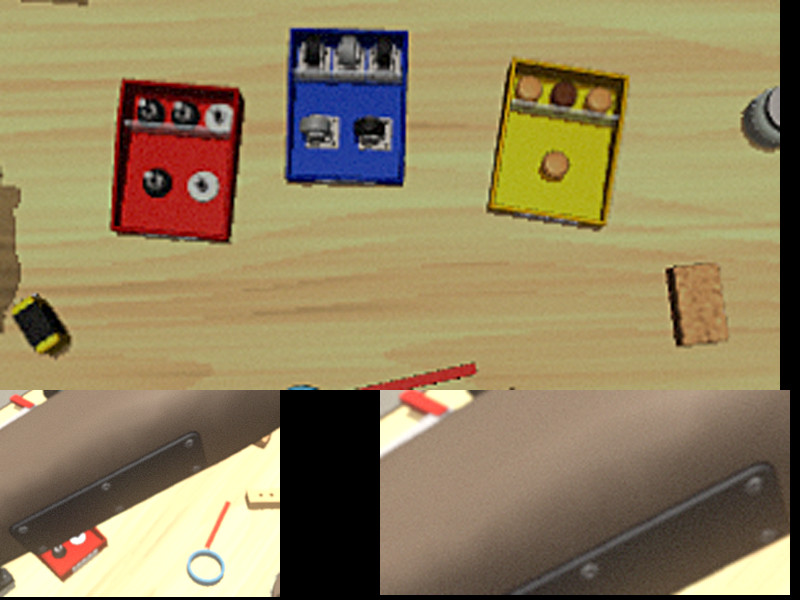

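The picture shows all five fittings standing upright in their own front bays. The feet are in the red bin at (157,183) and (203,186), the castors in the blue bin at (320,130) and (373,132), and the knob in the yellow bin at (555,165). The tape and the block look unmoved.

```bash
python3 -c "
from bench import env
print(env.sign_off())"
```

```text
the job is handed in; nothing more can be done
None
```

I put both castors, both levelling feet and the knob upright in the front bays of their own bins, left the tape measure and sanding block alone, and handed the job in at about 39 s; the hand-in gave no pass or fail result.

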